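# Wedge a trimming rest into its tapered dovetail way

### The job

Pick up the aluminium tool rest, set it down on the plate in front of the wide mouth of the dovetail way beside the turntable, and slide it, narrow end of its foot first and flat on the plate, along the tapering way until it wedges tight and stays so by itself. Feel for the tight spot and finish with a firm but gentle push, not a ram, since too much force would spread the way; leave the bowl, the jar and the trimming tool where they are.

Things in the scene. Friction and masses are not known exactly. Their poses are not given: they have to be found in the camera images.
- rest: Aluminium T-shaped tool rest, 0.3 kg, stands on its foot. Origin: centre of the foot's underside; x to the narrow end, z up. Foot 70 long (x), 12 high, sides lean in 30 deg; underside 48.5 wide in front, 55.5 behind. Post on it over the origin: 20 (x) by 28 (y), up to z 61. Cross bar on top: 14 (x) by 100 (y), z 58 to 76. Starts with x within 35 deg of world +y.
- way: Steel dovetail way, fixed. Origin: bench level, middle of the wide mouth; x runs in to the narrow end, z up. On an 8 mm plate (x -95 to 124, y +-60), two strips, x 0 to 120, tops at z 26, lean in over the slot and close in 0.05 mm per mm each, as the foot does. The gap is off by an unknown +-2 mm, so the rest's origin wedges at x 36 to 78. Slippery. 8-15 N along x, low on the post, wedges it; over 20 N is a ram.
- bowl: Bystander: white bowl, 100 across, 45 high, loose. Origin: centre of its underside.
- slip: Bystander: clay-coloured lidded jar, 56 across, 85 high, loose. Origin: centre of its underside.
- trimmer: Bystander: hand tool 170 long with a flat blade, lying loose on the robot's right. Origin: under its middle, x along it.
Not all that is in view belongs to the job. Leave any blue, purple or turquoise look-alike of the rest alone.

How it is judged:
On the way, in this order (a step that is already met when the one before it is completed fails the run):
1. the foot has entered the mouth, narrow end first, by at least 10 mm, flat on the plate (x of rest in the frame of way above -0.025 m and y of rest in the frame of way between -0.007 and 0.007 m and z of rest in the frame of way between 0.006 and 0.012 m and angle between rest's own z axis and vertical below 0.08 rad), for 0.1 s.
2. the foot is wedged in the way: pressed against its side with over 6 N (y of rest in the frame of way between -0.004 and 0.004 m and z of rest in the frame of way between 0.006 and 0.0105 m and angle between the x axis of rest and the x axis of way, either way round below 0.04 rad and angle between rest's own z axis and vertical below 0.04 rad and x of rest in the frame of way between 0.033 and 0.082 m and contact force between rest and way above 6 N), for 0.2 s.
At the end, for the whole second after the job is handed in: The rest stands upright and flat on the plate, in line with the way (within 0.04 rad, 4 mm sideways), 33 to 82 mm in (its origin past the mouth), wedged so that it still presses on the way's side with over 5 N on its own, at rest and released (y of rest in the frame of way between -0.004 and 0.004 m and z of rest in the frame of way between 0.006 and 0.0105 m and angle between the x axis of rest and the x axis of way, either way round below 0.04 rad and angle between rest's own z axis and vertical below 0.04 rad and x of rest in the frame of way between 0.033 and 0.082 m and contact force between rest and way above 5 N and linear speed of rest below 0.005 m/s); the robot touches nothing.
It fails at once if the foot pressed against the way's side with over 45 N (rammed) (contact force between rest and way above 45 N).
It fails at once if bowl shifted by more than 25 mm (distance of bowl from where it was at the start of the episode above 0.025 m).
It fails at once if jar shifted by more than 25 mm (distance of slip from where it was at the start of the episode above 0.025 m).
It fails at once if trimming tool shifted by more than 25 mm (distance of trimmer from where it was at the start of the episode above 0.025 m).
It also fails if it takes over 64 s, if anything falls off the work surface, if the arm or the gripper's body presses on something with over 40 N, if the wrist force passes 120 N, or if a joint passes its speed limit or range.

### The arm

A 7-joint arm with a two-finger parallel gripper is mounted at the origin on the work surface. World frame = base frame: x ahead of the robot, y to its left, z up, the work surface at z = 0. Lengths are in m, angles in rad, forces in N, time in s.
With the tool pointing down it reaches from about 0.4 to 0.85 m from the base axis. Payload 10.4 kg.
Tool frame: the origin (TCP) lies at the very end of the fingers, on their centre line; the grasp point (between the pads) lies 19 mm behind it (manip.grip_point_offset is the distance from the TCP to the grasp point, in m); z points along the fingers, y is the direction in which the jaws open and shut (so a half turn about z gives the same grasp; the last joint's range is limited). The gripper opens to 85 mm and grips with 20 to 120 N. Pads are 22 mm wide; open, the fingers measure 114 mm over their backs; the gripper's body (76 mm by 85 mm) begins 54 mm behind the grasp point. The pads swing forward as they close: fully open they stand 13 mm farther back than shut.
Start: joints at [-0.023, 0.332, -0.065, 1.46, 0.022, 1.35, -0.088], TCP at [0.625, 0, 0.231] pointing down, gripper open.
Joint ranges: [-2.6, 2.6], [-0.5, 2.12], [-1.47, 1.34], [0.16, 2.42], [-1.27, 4.41], [0.06, 2.06], [-2.6, 2.6]. Speed limits (rad/s): [2.22, 2.22, 2.79, 2.79, 3.14, 3.14, 3.14].

### API

Orientations are given as a rotation vector (axis times angle).
In Python, from cell import manip gives the robot as it stands.
- The arm moves only by the tool send_rows, never from a script. Its argument "deltas" is text: rows parted by semicolons, each of 7 numbers parted by spaces: the turn, a rotation vector about the world's x, y, z in rad, then the shift along the world's x, y, z in mm, then the opening, from -1 (shut) to 1 (fully open), so that 0 is half open. A call has 1 to 10 rows; each row shifts and turns the commanded pose from where the row before left it; what a row does not reach is not made up. A row lasts 1/10 s, in which the tool goes at most 50 mm and 8.59 degrees, less where a joint would pass 70% of its speed; a pose out of reach is approached as far as the arm can. A call with a gripper value outside its range is refused whole. The fingers move at their own pace and stop on an object; "force" is the grip in N (left out, the last holds). Time passes only in rows, so rows that do not move let the fingers close. It gives the time, the measured TCP pose, the force and the opening at its end, in the units of the state.
- manip.sense(): the state, without advancing time (a new reading comes with each control period).
- manip.read_camera(name): name is "scene" or "side" or "wrist"; returns a dict with "frame" (384x512x3 uint8, red, green, blue), "intrinsics" (3x3 intrinsics, pixels), "world_from_camera" (4x4, takes a point from camera to world coordinates); the wrist camera has in their place "tool_from_camera" (4x4, takes a point from camera to tool coordinates, whose origin is the TCP and whose axes are the flange's). Camera axes: x right, y down, z forward; pixel columns grow to the right and rows downward; lengths in m; the calibration is good to about 2 mm. The wrist camera is an equidistant fisheye: a pixel r from the principal point sees the ray r / f radians off the axis. A picture is of the moment at which its call begins: read the wrist's pose just before it. There is no depth.
- manip.close_job(): hands the job in, once; it reports no verdict.
Trained networks look in a picture, given as the dict that the camera call returned (one of the last four; its "shot" number tells which), for a name from the list of things; names that differ only in an ending like _2 or _b are one class to them, and where a whole thing is asked for, a point or a joint stands for the part that bears it (a point fixed in the world has none). Each returns a list of dicts, best first, with "score" (0 to 1); they miss things now and then, are a little off and sometimes report something else, mostly with a low value. They report only what shows in the picture. A call takes as long as a camera call. They do not tell look-alikes from the thing itself.
- manip.search_frame(picture, query): "bbox" ([left, top, right, bottom] in pixels, round what is visible of it).
- manip.spot_point(picture, query): "centre" ([column, row] in pixels: a listed point, or the origin of a listed thing).
The state is a dict: "time": time; "q": joint angles; "qvel": joint speeds; "joint_torque": joint torques, N m; "tool_pos": TCP position; "ee_rot": TCP orientation; "contact_force": force on the tool from outside, world axes, zero at the start; "ft_torque": the same for the moment, N m; "finger_gap": opening from 0.0 (shut) to 1.0 (fully open).
Only numpy, scipy, OpenCV 4.12 (cv2) and the standard library are available. Lean on these libraries where they do the work, as an engineer would, in place of code of your own. Each camera call takes 0.05 s, during which the arm holds its last target. There are 200 camera calls.

## Working session

There is one attempt and no reset: what is moved stays moved. The work goes in short steps, Python scripts to look and compute and a tool call to move; the robot and the scene stay as the last step left them, time stands still between calls to the robot, and variables do not carry over. Pictures are saved under pics/ and viewed, about 8 in all and at most 12, crops included, and the job is handed in when it is done.

Besides the shell and the picture viewer there is one more tool, called after "Request:" by a JSON object that holds its "fn" and its "kwargs". send_rows: Moves the arm, as the interface text tells. Its arguments: {"type":"object","properties":{"deltas":{"type":"string"},"force":{"type":"number"}},"required":["deltas"]}

```bash
mkdir -p pics; ls; cat > h.py <<'E'
import numpy as np, cv2
from cell import manip
from scipy.spatial.transform import Rotation as R
def save(p,n): cv2.imwrite(f'pics/{n}.png',cv2.cvtColor(p['frame'],cv2.COLOR_RGB2BGR))
def ray(p,uv,s=None):
    K=np.array(p['intrinsics'])
    if 'world_from_camera' in p:
        T=np.array(p['world_from_camera']); d=np.linalg.inv(K)@[uv[0],uv[1],1]
    else:
        W=np.eye(4);W[:3,:3]=R.from_rotvec(s['ee_rot']).as_matrix();W[:3,3]=s['tool_pos']
        T=W@np.array(p['tool_from_camera'])
        x=(uv[0]-K[0,2])/K[0,0];y=(uv[1]-K[1,2])/K[1,1];r=np.hypot(x,y)
        d=np.array([np.sin(r)*x/max(r,1e-9),np.sin(r)*y/max(r,1e-9),np.cos(r)])
    return T[:3,3],T[:3,:3]@d
def atz(p,uv,z,s=None):
    o,d=ray(p,uv,s); return o+d*(z-o[2])/d[2]
E
python3 - <<'E'
from h import *
s=manip.sense(); print(s)
for c in ['scene','side','wrist']:
    p=manip.read_camera(c); save(p,c+'0')
    if c!='wrist': print(c,np.array(p['world_from_camera']).round(3).tolist())
    for q in ['rest','way','bowl','slip','trimmer']:
        for r in manip.spot_point(p,q)[:3]:
            print(c,q,np.round(r['centre']),round(r['score'],2),atz(p,r['centre'],0,s).round(3))
        print('  bbox',[(np.round(b['bbox']).tolist(),round(b['score'],2)) for b in manip.search_frame(p,q)[:3]])
a=[cv2.imread(f'pics/{c}0.png') for c in ['scene','side','wrist']]
cv2.imwrite('pics/sw.png',cv2.resize(np.vstack([np.hstack(a[:2]),np.hstack([a[2],a[2]*0])]),(800,600)))
E
```

```text
pics
{'time': 0.0, 'q': array([-0.02258605,  0.33287178, -0.0647147 ,  1.460953  ,  0.02161974,
        1.34991054, -0.08847708]), 'qvel': array([-0.00073787,  0.00059898, -0.00042246,  0.0003542 , -0.0011712 ,
       -0.00100844, -0.00110725]), 'joint_torque': array([ 4.98105128e-04, -6.25449800e+01,  4.97091911e-02, -3.91610491e+01,
        1.63588714e-02,  9.83294769e-03, -6.01235030e-06]), 'tool_pos': array([ 6.24615437e-01, -1.26244191e-05,  2.30510463e-01]), 'ee_rot': array([-2.22070667e+00, -2.22081425e+00,  1.69498902e-03]), 'contact_force': array([0.14570963, 0.01003276, 0.86618414]), 'ft_torque': array([-0.00731161, -0.02215745,  0.02058394]), 'finger_gap': 0.9995748723660992}
scene [[0.112, 0.534, -0.838, 1.265], [0.993, -0.043, 0.106, -0.269], [0.02, -0.845, -0.535, 0.497], [0.0, 0.0, 0.0, 1.0]]
scene rest [256. 164.] 0.93 [ 0.363 -0.152  0.   ]
scene rest [208. 186.] 0.91 [ 0.466 -0.285 -0.   ]
scene rest [178. 163.] 0.69 [ 0.337 -0.368  0.   ]
  bbox [([163.0, 132.0, 191.0, 169.0], 0.86), ([187.0, 182.0, 229.0, 223.0], 0.85), ([194.0, 151.0, 229.0, 187.0], 0.72)]
scene 
[... 1118 characters left out ...]
x [([258.0, 91.0, 287.0, 135.0], 0.64), ([214.0, 221.0, 258.0, 285.0], 0.21)]
side trimmer [335. 300.] 0.7 [ 0.528 -0.427  0.   ]
  bbox [([292.0, 261.0, 389.0, 329.0], 0.91)]
wrist rest [233. 328.] 0.81 [ 0.586 -0.281  0.   ]
wrist rest [118. 348.] 0.77 [ 0.35  -0.368  0.   ]
wrist rest [156. 318.] 0.58 [ 0.452 -0.269  0.   ]
  bbox [([96.0, 344.0, 133.0, 377.0], 0.98), ([124.0, 312.0, 186.0, 358.0], 0.59), ([57.0, 240.0, 114.0, 300.0], 0.57)]
  bbox [([161.0, 40.0, 210.0, 143.0], 0.83)]
  bbox [([296.0, 283.0, 349.0, 335.0], 0.92)]
wrist slip [361. 203.] 0.67 [ 0.771 -0.057  0.   ]
  bbox [([343.0, 187.0, 405.0, 246.0], 0.88)]
wrist trimmer [157. 317.] 0.57 [ 0.454 -0.267  0.   ]
  bbox []
```

View pics/sw.png

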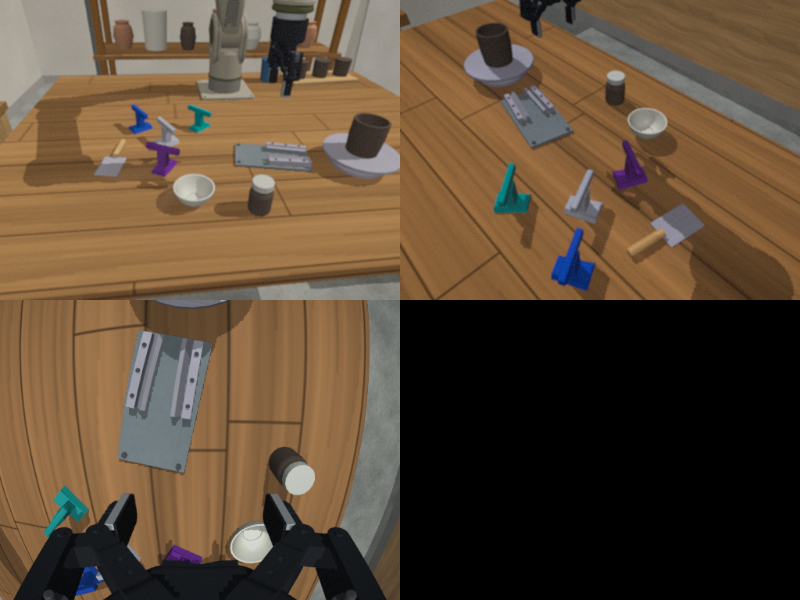

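Candidates in the scene picture: blue (178,165), turquoise (256,150), purple (208,203) and aluminium (213,168), at roughly world (0.46,-0.28). I choose the aluminium one. The way is the plate with two strips at wrist (205,140), and its wide mouth faces -y. Next I move above the rest and turn the jaws along y.

Request:
{"fn": "send_rows", "kwargs": {"deltas": "0 0 -0.15 -19 -27 0 1;0 0 -0.15 -19 -27 0 1;0 0 -0.15 -19 -27 0 1;0 0 -0.15 -19 -27 0 1;0 0 -0.15 -19 -27 0 1;0 0 -0.15 -19 -27 0 1;0 0 -0.15 -19 -27 0 1;0 0 -0.15 -19 -27 0 1;0 0 -0.15 -19 -27 0 1;0 0 -0.15 -19 -27 0 1"}}

```text
time: 2.65
tool_pos: [0.4341, -0.271, 0.2316]
ee_rot: [3.14, 0.102, 0.001]
contact_force: [0.5, -0.3, 0.5]
finger_gap: 1.001
```

```bash
python3 - <<'E'
from h import *
s=manip.sense(); print(s['time'],s['tool_pos'],s['ee_rot'],s['q'].round(2))
p=manip.read_camera('wrist'); save(p,'w1')
print(np.array(p['tool_from_camera']).round(3).tolist(),p['intrinsics'])
for q in ['rest','way']:
    for r in manip.spot_point(p,q)[:4]:
        print(q,np.round(r['centre']),round(r['score'],2),atz(p,r['centre'],0,s).round(3))
    print('  bbox',[(np.round(b['bbox']).tolist(),round(b['score'],2)) for b in manip.search_frame(p,q)[:4]])
cv2.imwrite('pics/w1b.png',cv2.resize(cv2.imread('pics/w1.png'),(800,600)))
E
```

```text
2.65 [ 0.43414756 -0.27096861  0.23155815] [3.13979421e+00 1.01585038e-01 8.39416808e-04] [ 0.22  0.07  0.26  1.77 -0.02  1.3  -1.02]
[[0.0, -0.95, -0.312, 0.08], [1.0, 0.0, 0.0, 0.001], [-0.0, -0.312, 0.95, -0.142], [0.0, 0.0, 0.0, 1.0]] [[297.31863964   0.         255.56085406]
 [  0.         297.31863964 193.96840768]
 [  0.           0.           1.        ]]
rest [318. 230.] 0.92 [ 0.345 -0.366  0.   ]
rest [258. 147.] 0.84 [ 0.454 -0.274  0.   ]
rest [277.  39.] 0.74 [ 0.594 -0.288  0.   ]
rest [378.  95.] 0.73 [ 0.537 -0.426  0.   ]
  bbox [([227.0, 114.0, 294.0, 202.0], 0.92), ([123.0, 187.0, 199.0, 265.0], 0.79), ([287.0, 203.0, 349.0, 281.0], 0.68), ([235.0, 0.0, 324.0, 72.0], 0.56)]
  bbox [([0.0, 75.0, 47.0, 109.0], 0.83)]
```

View pics/w1b.png

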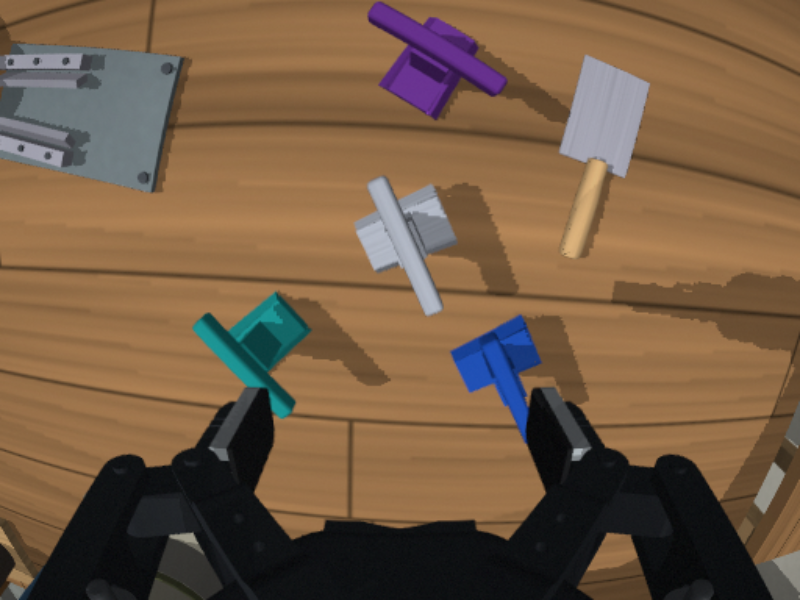

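The aluminium rest is at view (405,240), with its bar running from (377,183) to (434,310) and the narrow end of the foot pointing left (+y). The mouth-side corners of the plate are at (185,57) and (152,192). The strips' mouth ends are near (87,68) and (70,155).

```bash
python3 - <<'E'
from h import *
s=manip.sense(); p=manip.read_camera('wrist'); k=512/800
def A(u,v,z): return atz(p,(u*k,v*k),z,s)[:2]*1000
a,b=A(377,183,.074),A(434,310,.074); d=a-b
print('bar',a,b,np.linalg.norm(d),(a+b)/2,'rest x yaw',np.degrees(np.arctan2(d[1],d[0]))+90)
f=[A(357,230,.012),A(372,270,.0),A(457,240,.006),A(432,186,.012)]; print('foot',np.round(f,0).tolist(),np.mean(f,0))
c,e=A(185,57,.008),A(152,192,.008); d=c-e
print('plate near',c,e,np.linalg.norm(d),'yaw',np.degrees(np.arctan2(d[1],d[0]))+90)
W0=manip.sense()
# initial wrist image measures
s0=dict(tool_pos=np.array([.624615,0,.2305]),ee_rot=np.array([-2.2207,-2.2208,.0017]))
def B(u,v,z): return atz(p,(u*1.28,(v-300)*1.28),z,s0)[:2]*1000
n1,n2,f2=B(120,459,.008),B(184,472,.008),B(213,342,.008)
print('init near',n1,n2,np.linalg.norm(n1-n2),'far r',f2,np.linalg.norm(f2-n2))
d=n2-n1;print(np.degrees(np.arctan2(d[1],d[0]))+90); d=f2-n2;print(np.degrees(np.arctan2(d[1],d[0])))
print('way spot via scene: strips')
E
```

```text
bar [ 496.65505897 -251.72416209] [ 413.78212627 -295.87366669] 93.89942347748038 [ 455.21859262 -273.79891439] rest x yaw 118.04589401184079
foot [[455.0, -236.0], [420.0, -249.0], [452.0, -316.0], [494.0, -292.0]] [ 455.01536033 -273.03892183]
plate near [595.9575264  -81.28609207] [480.41716747 -53.58009509] 118.81581043210157 yaw 76.51537475966786
init near [486.59371263 -53.71698543] [598.61162522 -76.79759162] 114.37100648847866 far r [645.81010013 136.84389544] 218.79300954958694
78.3574873840367
77.54210861240213
way spot via scene: strips
```

Request:
{"fn": "send_rows", "kwargs": {"deltas": "0 0 0.106 7 -1 -20 1;0 0 0.106 7 -1 -20 1;0 0 0.106 7 0 -20 1;0 0 0.106 0 0 -20 1;0 0 0 0 0 -30 1;0 0 0 0 0 -30 1;0 0 0 0 0 -30 1;0 0 0 0 0 -20 1;0 0 0 0 0 -15 1;0 0 0 0 0 0 1"}}

```text
time: 3.95
tool_pos: [0.4554, -0.2701, 0.0242]
ee_rot: [-3.042, -0.773, 0.004]
contact_force: [-0.1, -0.3, 0.5]
finger_gap: 0.996
```

Request:
{"fn": "send_rows", "kwargs": {"deltas": "0 0 0 0 0 0 -0.3;0 0 0 0 0 0 -1;0 0 0 0 0 0 -1;0 0 0 0 0 0 -1;0 0 0 0 0 0 -1;0 0 0 0 0 0 -1;0 0 0 0 0 0 -1", "force": 40}}

```text
time: 4.65
tool_pos: [0.4564, -0.2721, 0.0269]
ee_rot: [3.045, 0.769, 0.001]
contact_force: [-0.2, 1.0, 6.1]
finger_gap: 0.227
```

```bash
python3 - <<'E'
from h import *
s=manip.sense(); print(s['time'],s['tool_pos'],s['ee_rot'],s['contact_force'])
p=manip.read_camera('wrist'); q=manip.read_camera('side'); 
cv2.imwrite('pics/g.png',cv2.cvtColor(np.hstack([cv2.resize(p['frame'],(400,300)),cv2.resize(q['frame'][150:330,140:380],(400,300))]),cv2.COLOR_RGB2BGR))
E
```

```text
4.65 [ 0.45642702 -0.27211004  0.02693455] [3.04542876e+00 7.69236555e-01 1.32293158e-03] [-0.22056141  1.03912763  6.09202052]
```

View pics/g.png

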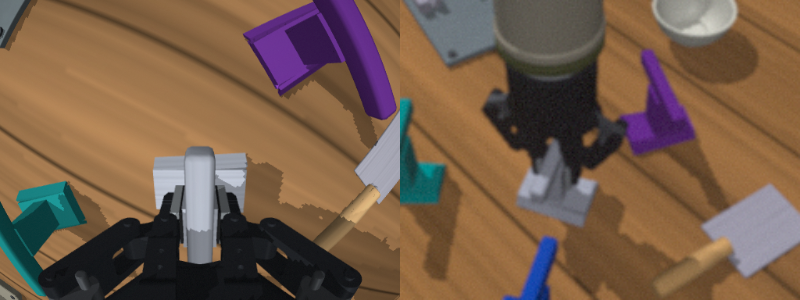

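Gripped at gap 0.227, about 19.3 mm, which fits the 20 mm post. Now I lift, turn to the way's yaw and carry it in front of the mouth.

Request:
{"fn": "send_rows", "kwargs": {"deltas": "0 0 0 0 0 20 -1;0 0 0 0 0 40 -1;0 0 0 0 0 15 -1;0 0 -0.143 13 34 0 -1;0 0 -0.143 13 34 0 -1;0 0 -0.143 13 34 0 -1;0 0 -0.143 13 34 0 -1;0 0 -0.143 13 34 0 -1;0 0 0 13 34 0 -1;0 0 0 13 36 0 -1"}}

```text
time: 5.75
tool_pos: [0.5468, -0.0308, 0.1009]
ee_rot: [3.122, -0.346, -0.001]
contact_force: [0.5, -0.4, -2.9]
finger_gap: 0.23
```

Request:
{"fn": "send_rows", "kwargs": {"deltas": "0 0 0 0 0 0 -1;0 0 0 0 0 0 -1;0 0 0 0 0 0 -1"}}

```text
time: 6.05
tool_pos: [0.5464, -0.0331, 0.1009]
ee_rot: [3.122, -0.347, -0.001]
contact_force: [-0.4, 0.1, -3.4]
finger_gap: 0.231
```

```bash
python3 - <<'E'
from h import *
s=manip.sense(); print(s['time'],s['tool_pos'],s['ee_rot'],s['contact_force'],s['finger_gap'])
p=manip.read_camera('wrist'); save(p,'w2')
for q in ['way','rest']:
    for r in manip.spot_point(p,q)[:4]: print(q,np.round(r['centre']),round(r['score'],2),atz(p,r['centre'],0,s).round(3))
cv2.imwrite('pics/w2b.png',cv2.resize(cv2.imread('pics/w2.png'),(800,600)))
E
```

```text
6.05 [ 0.54643863 -0.03311639  0.10094019] [ 3.12159362e+00 -3.46973186e-01 -1.43979090e-03] [-0.35390806  0.0905043  -3.36589174] 0.2312676128451626
rest [392. 321.] 0.95 [ 0.355 -0.157  0.   ]
rest [254. 234.] 0.77 [ 0.51  -0.024  0.   ]
rest [492. 100.] 0.73 [ 0.591 -0.291  0.   ]
```

View pics/w2b.png

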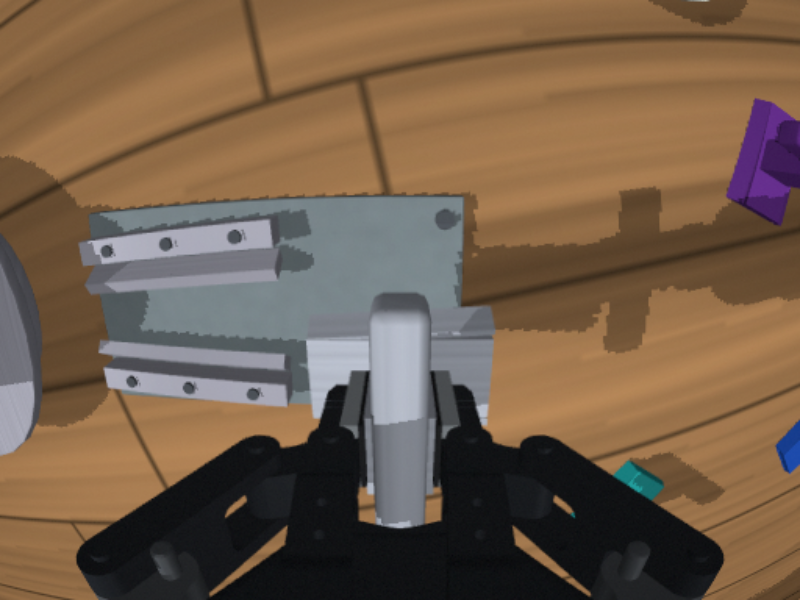

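View: strips' inner top edges at the mouth are (279,277) and (287,355), the plate corner is at (463,197), and the held bar's end is at (400,297).

```bash
cat > m.py <<'E'
from h import *
s=manip.sense(); p=manip.read_camera('wrist'); k=512/800
def A(u,v,z): return atz(p,(u*k,v*k),z,s)[:2]*1000
for z in (.026,):
    pts=dict(uo=[(80,243),(273,220)],um=[(90,268),(279,250)],ui=[(90,292),(279,277)],li=[(100,341),(287,355)],lm=[(105,367),(287,370)],lo=[(110,390),(288,405)])
    W={n:[A(*q,z) for q in v] for n,v in pts.items()}
    for n,v in W.items(): d=v[0]-v[1];print(n,v[0].round(1),v[1].round(1),np.linalg.norm(d).round(1),np.degrees(np.arctan2(d[1],d[0])).round(2))
c1=A(463,197,.008);c2=A(90,212,.008);d=c2-c1;print('plate',c1,c2,np.linalg.norm(d),np.degrees(np.arctan2(d[1],d[0])))
yw=np.radians(77.3);ex=np.array([np.cos(yw),np.sin(yw)]);ey=np.array([-ex[1],ex[0]])
print('from corner origin',c1+95*ex+60*ey)
m=(W['ui'][1]+W['li'][1])/2;mf=(W['ui'][0]+W['li'][0])/2;d=mf-m;print('mid mouth',m,'far',mf,np.degrees(np.arctan2(d[1],d[0])),'gap',np.linalg.norm(W['ui'][1]-W['li'][1]))
t=s['tool_pos']*1e3; zb=s['tool_pos'][2]-.0265
b=A(400,296,zb+.071);print('bar end rel tcp',(b-t[:2])@ex,(b-t[:2])@ey)
fl=A(308,338,zb+.012),A(313,418,zb+.0);fr=A(492,325,zb+.012)
for f in fl+(fr,):print('foot',(f-t[:2])@ex,(f-t[:2])@ey)
E
python3 m.py
```

```text
uo [629.4 131.7] [609.4  14. ] 119.5 80.38
um [613.9 130.2] [594.4  15.1] 116.7 80.4
ui [600.7 136.3] [581.3  19. ] 118.9 80.6
li [571.  142.8] [539.9  27.7] 119.3 74.91
lm [554.4 147.5] [531.5  30.4] 119.3 78.92
lo [539.  151.7] [510.6  36.9] 118.3 76.11
plate [597.35483232 -78.90913549] [645.18271467 131.89406375] 216.16080852294567 77.2169118113759
from corner origin [559.7081491   26.95741845]
mid mouth [560.61284848  23.3457476 ] far [585.84612988 139.57179771] 77.75087930861878 gap 42.30083235118374
bar end rel tcp -1.217650457869154 -49.66991686956401
foot 32.71647528950119 -15.052765163816447
foot 36.17612264845513 27.496900602845493
foot -35.053820041943965 -20.180980935127053
```

Request:
{"fn": "send_rows", "kwargs": {"deltas": "0 0 0.007 2.6 5.6 -10 -1;0 0 0 0 0 -25 -1;0 0 0 0 0 -20 -1;0 0 0 0 0 -6 -1;0 0 0 0 0 0 -1;0 0 0 0 0 0 -1"}}

```text
time: 6.85
tool_pos: [0.5502, -0.0263, 0.041]
ee_rot: [-3.124, 0.334, -0.002]
contact_force: [-0.6, -0.4, -2.2]
finger_gap: 0.228
```

Request:
{"fn": "send_rows", "kwargs": {"deltas": "0 0 0 0 0 -1.5 -1;0 0 0 0 0 -1.5 -1;0 0 0 0 0 0 -1"}}

```text
time: 7.15
tool_pos: [0.5498, -0.0264, 0.0376]
ee_rot: [-3.124, 0.334, -0.001]
contact_force: [-0.5, 0.6, -3.2]
finger_gap: 0.228
```

Request:
{"fn": "send_rows", "kwargs": {"deltas": "0 0 0 0 0 -1 -1;0 0 0 0 0 -1 -1;0 0 0 0 0 0 -1"}}

```text
time: 7.45
tool_pos: [0.5496, -0.0264, 0.0352]
ee_rot: [3.124, -0.334, -0.0]
contact_force: [0.0, -0.1, -3.8]
finger_gap: 0.231
```

Request:
{"fn": "send_rows", "kwargs": {"deltas": "0 0 0 0 0 -0.7 -1;0 0 0 0 0 0 -1"}}

```text
time: 7.65
tool_pos: [0.55, -0.0264, 0.035]
ee_rot: [-3.124, 0.334, -0.001]
contact_force: [-0.4, -0.2, -0.1]
finger_gap: 0.234
```

Request:
{"fn": "send_rows", "kwargs": {"deltas": "0 0 0 -0.5 0.1 -0.5 -1;0 0 0 0.85 3.9 0 -1;0 0 0 0.85 3.9 0 -1;0 0 0 0.85 3.9 0 -1;0 0 0 0.85 3.9 0 -1;0 0 0 0.85 3.9 0 -1;0 0 0 0 0 0 -1"}}

```text
time: 8.35
tool_pos: [0.5543, -0.0061, 0.035]
ee_rot: [-3.123, 0.333, -0.003]
contact_force: [0.1, 1.3, 5.2]
finger_gap: 0.228
```

```bash
python3 - <<'E'
from h import *
s=manip.sense(); print(s['time'],s['tool_pos'],s['ee_rot'],s['contact_force'],s['finger_gap'])
p=manip.read_camera('wrist'); save(p,'w3')
q=manip.read_camera('scene')
a=cv2.resize(p['frame'][96:288,32:352],(800,480))
b=q['frame'][150:240,270:420]; save(q,'sc3')
cv2.imwrite('pics/w3b.png',cv2.cvtColor(a,cv2.COLOR_RGB2BGR))
E
```

```text
8.35 [ 0.55434039 -0.00606707  0.0349534 ] [-3.12337596e+00  3.33131836e-01 -2.95145335e-03] [0.05177921 1.27157379 5.17608177] 0.22754624340034205
```

View pics/w3b.png

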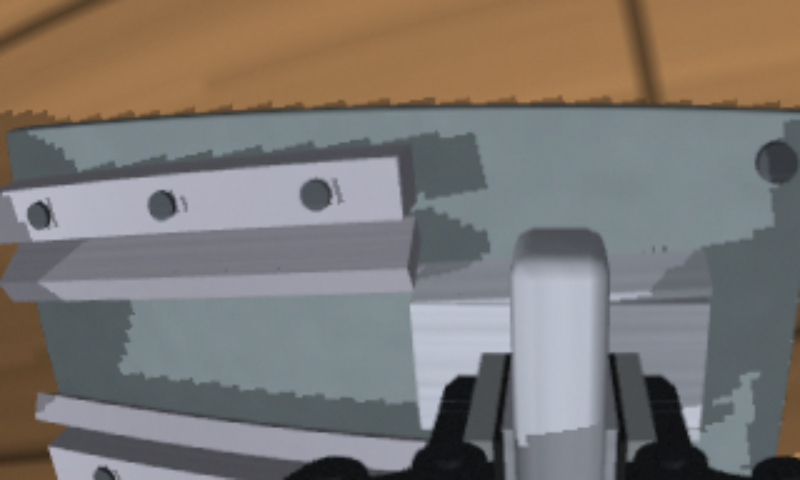

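The foot's front is at the mouth, and its upper edge lines up with the strip's inner edge (around crop row 300). I continue slowly into the way.

Request:
{"fn": "send_rows", "kwargs": {"deltas": "0 0 0 0.43 1.95 0 -1;0 0 0 0.43 1.95 0 -1;0 0 0 0.43 1.95 0 -1;0 0 0 0.43 1.95 0 -1;0 0 0 0 0 0 -1"}}

```text
time: 8.95
tool_pos: [0.5559, 0.0012, 0.0349]
ee_rot: [-3.124, 0.334, -0.003]
contact_force: [0.7, 0.3, 6.2]
finger_gap: 0.225
```

Request:
{"fn": "send_rows", "kwargs": {"deltas": "0 0 0 0.43 1.95 0 -1;0 0 0 0.43 1.95 0 -1;0 0 0 0.43 1.95 0 -1;0 0 0 0.43 1.95 0 -1;0 0 0 0 0 0 -1"}}

```text
time: 9.45
tool_pos: [0.5577, 0.009, 0.035]
ee_rot: [-3.124, 0.334, -0.003]
contact_force: [-0.1, -0.2, 5.6]
finger_gap: 0.23
```

Request:
{"fn": "send_rows", "kwargs": {"deltas": "0 0 0 0.43 1.95 0 -1;0 0 0 0.43 1.95 0 -1;0 0 0 0.43 1.95 0 -1;0 0 0 0.43 1.95 0 -1;0 0 0 0 0 0 -1"}}

```text
time: 9.95
tool_pos: [0.5594, 0.0168, 0.0349]
ee_rot: [-3.124, 0.334, -0.003]
contact_force: [0.8, 0.2, 5.4]
finger_gap: 0.226
```

Request:
{"fn": "send_rows", "kwargs": {"deltas": "0 0 0 0.43 1.95 0 -1;0 0 0 0.43 1.95 0 -1;0 0 0 0.43 1.95 0 -1;0 0 0 0.43 1.95 0 -1;0 0 0 0 0 0 -1"}}

```text
time: 10.45
tool_pos: [0.5612, 0.0246, 0.035]
ee_rot: [-3.124, 0.334, -0.003]
contact_force: [0.8, 0.5, 6.2]
finger_gap: 0.23
```

Request:
{"fn": "send_rows", "kwargs": {"deltas": "0 0 0 0.43 1.95 0 -1;0 0 0 0.43 1.95 0 -1;0 0 0 0.43 1.95 0 -1;0 0 0 0.43 1.95 0 -1;0 0 0 0 0 0 -1"}}

```text
time: 10.95
tool_pos: [0.5628, 0.0324, 0.035]
ee_rot: [-3.124, 0.334, -0.003]
contact_force: [-0.5, -0.3, 5.2]
finger_gap: 0.229
```

The foot is in the slot with no side load, at way x of about 8 mm. I open the fingers slightly and use the rear pad, tip leading, for a free push that lets the foot align itself.

Request:
{"fn": "send_rows", "kwargs": {"deltas": "0 0 0 0 0 0 -0.2;0 0 0 0 0 0 -0.2;0 0 0 0 0 0 -0.2;0.049 -0.011 0 0 0 -2 -0.2;0 0 0 0 0 -2 -0.2;0 0 0 0 0 0 -0.2", "force": 60}}

```text
time: 11.55
tool_pos: [0.5616, 0.0318, 0.0298]
ee_rot: [-3.075, 0.331, -0.008]
contact_force: [-0.6, -0.5, -0.7]
finger_gap: 0.402
```

Request:
{"fn": "send_rows", "kwargs": {"deltas": "0 0 0 0.43 1.95 0 -0.2;0 0 0 0.43 1.95 0 -0.2;0 0 0 0.43 1.95 0 -0.2;0 0 0 0.43 1.95 0 -0.2;0 0 0 0 0 0 -0.2"}}

```text
time: 12.05
tool_pos: [0.5637, 0.0406, 0.0302]
ee_rot: [-3.074, 0.328, -0.009]
contact_force: [0.2, -0.2, -0.1]
finger_gap: 0.404
```

```bash
python3 - <<'E'
from h import *
s=manip.sense(); print(s['time'],s['tool_pos'],s['ee_rot'],s['contact_force'],s['finger_gap'])
p=manip.read_camera('wrist'); q=manip.read_camera('side')
a=cv2.resize(p['frame'][96:336,96:416],(440,330)); b=cv2.resize(q['frame'][80:215,100:240],(340,330))
cv2.imwrite('pics/w4b.png',cv2.cvtColor(np.hstack([a,b]),cv2.COLOR_RGB2BGR))
E
```

```text
12.05 [0.56374115 0.04058645 0.03015589] [-3.07428729  0.32783778 -0.00884976] [ 0.23078754 -0.18185074 -0.09375385] 0.40376780123765205
```

View pics/w4b.png

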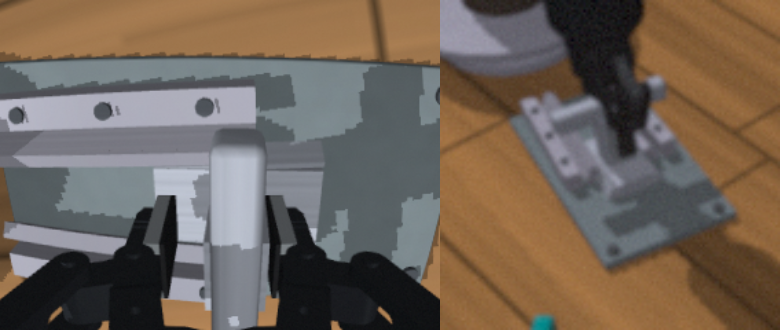

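The foot sits inside the strips and the rear pad is just behind the post. I push along the way.

Request:
{"fn": "send_rows", "kwargs": {"deltas": "0 0 0 0.43 1.95 0 -0.2;0 0 0 0.43 1.95 0 -0.2;0 0 0 0.43 1.95 0 -0.2;0 0 0 0.43 1.95 0 -0.2;0 0 0 0 0 0 -0.2"}}

```text
time: 12.65
tool_pos: [0.5655, 0.0483, 0.0302]
ee_rot: [-3.074, 0.328, -0.009]
contact_force: [0.5, 0.2, -0.6]
finger_gap: 0.402
```

Request:
{"fn": "send_rows", "kwargs": {"deltas": "0 0 0 0.43 1.95 0 -0.2;0 0 0 0.43 1.95 0 -0.2;0 0 0 0.43 1.95 0 -0.2;0 0 0 0 0 0 -0.2"}}

```text
time: 13.05
tool_pos: [0.5668, 0.0542, 0.0301]
ee_rot: [-3.074, 0.328, -0.009]
contact_force: [-0.8, 0.3, 0.7]
finger_gap: 0.399
```

Request:
{"fn": "send_rows", "kwargs": {"deltas": "0 0 0 0.43 1.95 0 -0.2;0 0 0 0.43 1.95 0 -0.2;0 0 0 0.43 1.95 0 -0.2;0 0 0 0 0 0 -0.2"}}

```text
time: 13.45
tool_pos: [0.5681, 0.06, 0.0302]
ee_rot: [-3.074, 0.328, -0.009]
contact_force: [-0.5, -1.0, 0.3]
finger_gap: 0.398
```

Request:
{"fn": "send_rows", "kwargs": {"deltas": "0 0 0 0.21 0.98 0 -0.2;0 0 0 0.21 0.98 0 -0.2;0 0 0 0.21 0.98 0 -0.2;0 0 0 0 0 0 -0.2"}}

```text
time: 13.85
tool_pos: [0.5686, 0.0627, 0.0302]
ee_rot: [-3.074, 0.329, -0.009]
contact_force: [0.7, 0.2, 0.0]
finger_gap: 0.403
```

Request:
{"fn": "send_rows", "kwargs": {"deltas": "0 0 0 0.21 0.98 0 -0.2;0 0 0 0.21 0.98 0 -0.2;0 0 0 0 0 0 -0.2"}}

```text
time: 14.15
tool_pos: [0.5691, 0.0646, 0.0301]
ee_rot: [-3.074, 0.329, -0.009]
contact_force: [-0.4, -0.0, 0.0]
finger_gap: 0.401
```

Request:
{"fn": "send_rows", "kwargs": {"deltas": "0 0 0 0.21 0.98 0 -0.2;0 0 0 0.21 0.98 0 -0.2;0 0 0 0 0 0 -0.2"}}

```text
time: 14.45
tool_pos: [0.5695, 0.0666, 0.0302]
ee_rot: [-3.074, 0.329, -0.009]
contact_force: [0.6, -0.9, 0.3]
finger_gap: 0.395
```

Request:
{"fn": "send_rows", "kwargs": {"deltas": "0 0 0 0.21 0.98 0 -0.2;0 0 0 0.21 0.98 0 -0.2;0 0 0 0 0 0 -0.2"}}

```text
time: 14.75
tool_pos: [0.5699, 0.0686, 0.0302]
ee_rot: [-3.074, 0.329, -0.009]
contact_force: [0.5, 0.3, -0.2]
finger_gap: 0.399
```

Request:
{"fn": "send_rows", "kwargs": {"deltas": "0 0 0 0.19 0.88 0 -0.2;0 0 0 0.19 0.88 0 -0.2;0 0 0 0.19 0.88 0 -0.2;0 0 0 0 0 0 -0.2"}}

```text
time: 15.15
tool_pos: [0.5705, 0.0711, 0.0301]
ee_rot: [-3.074, 0.329, -0.009]
contact_force: [-0.3, 0.1, 0.0]
finger_gap: 0.401
```

Request:
{"fn": "send_rows", "kwargs": {"deltas": "0 0 0 0.19 0.88 0 -0.2;0 0 0 0.19 0.88 0 -0.2;0 0 0 0.19 0.88 0 -0.2;0 0 0 0 0 0 -0.2"}}

```text
time: 15.55
tool_pos: [0.571, 0.0738, 0.0301]
ee_rot: [-3.074, 0.329, -0.009]
contact_force: [-0.1, -0.4, -0.4]
finger_gap: 0.397
```

Request:
{"fn": "send_rows", "kwargs": {"deltas": "0 0 0 0.19 0.88 0 -0.2;0 0 0 0.19 0.88 0 -0.2;0 0 0 0.19 0.88 0 -0.2;0 0 0 0 0 0 -0.2"}}

```text
time: 15.95
tool_pos: [0.5716, 0.0765, 0.0302]
ee_rot: [-3.074, 0.329, -0.009]
contact_force: [-1.0, -0.2, -0.5]
finger_gap: 0.402
```

Request:
{"fn": "send_rows", "kwargs": {"deltas": "0 0 0 0.19 0.88 0 -0.2;0 0 0 0.19 0.88 0 -0.2;0 0 0 0.19 0.88 0 -0.2;0 0 0 0 0 0 -0.2"}}

```text
time: 16.35
tool_pos: [0.5722, 0.0791, 0.0301]
ee_rot: [-3.074, 0.328, -0.009]
contact_force: [-0.4, 0.2, -0.2]
finger_gap: 0.4
```

```bash
python3 - <<'E'
from h import *
p=manip.read_camera('wrist'); q=manip.read_camera('side')
a=cv2.resize(p['frame'][96:336,96:416],(440,330)); b=cv2.resize(q['frame'][80:215,100:240],(340,330))
cv2.imwrite('pics/w5b.png',cv2.cvtColor(np.hstack([a,b]),cv2.COLOR_RGB2BGR))
E
```

```text
(no output)
```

View pics/w5b.png

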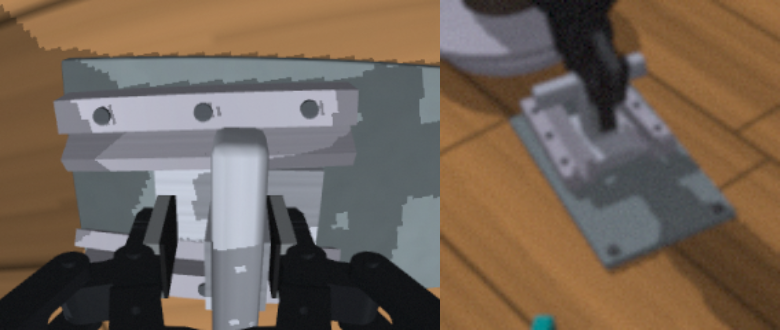

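The rest is moving along with the pad, and its foot is well inside the strips. I continue.

Request:
{"fn": "send_rows", "kwargs": {"deltas": "0 0 0 0.19 0.88 0 -0.2;0 0 0 0.19 0.88 0 -0.2;0 0 0 0.19 0.88 0 -0.2;0 0 0 0 0 0 -0.2"}}

```text
time: 16.85
tool_pos: [0.5728, 0.0818, 0.0301]
ee_rot: [-3.074, 0.329, -0.009]
contact_force: [-0.4, -0.8, -0.9]
finger_gap: 0.403
```

Request:
{"fn": "send_rows", "kwargs": {"deltas": "0 0 0 0.19 0.88 0 -0.2;0 0 0 0.19 0.88 0 -0.2;0 0 0 0.19 0.88 0 -0.2;0 0 0 0 0 0 -0.2"}}

```text
time: 17.25
tool_pos: [0.573, 0.0827, 0.03]
ee_rot: [-3.076, 0.331, -0.008]
contact_force: [-1.4, -5.0, 2.6]
finger_gap: 0.405
```

Tight spot found at 5 N. I build up gently.

Request:
{"fn": "send_rows", "kwargs": {"deltas": "0 0 0 0.11 0.49 0 -0.2;0 0 0 0.11 0.49 0 -0.2;0 0 0 0 0 0 -0.2"}}

```text
time: 17.55
tool_pos: [0.5731, 0.0828, 0.03]
ee_rot: [-3.077, 0.332, -0.007]
contact_force: [-2.4, -7.8, 2.6]
finger_gap: 0.396
```

Request:
{"fn": "send_rows", "kwargs": {"deltas": "0 0 0 0.11 0.49 0 -0.2;0 0 0 0.11 0.49 0 -0.2;0 0 0 0 0 0 -0.2"}}

```text
time: 17.85
tool_pos: [0.5732, 0.0829, 0.0299]
ee_rot: [-3.077, 0.333, -0.007]
contact_force: [-3.6, -10.2, 3.8]
finger_gap: 0.399
```

Request:
{"fn": "send_rows", "kwargs": {"deltas": "0 0 0 0.11 0.49 0 -0.2;0 0 0 0 0 0 -0.2;0 0 0 0 0 0 -0.2;0 0 0 0 0 0 -0.2"}}

```text
time: 18.25
tool_pos: [0.5732, 0.083, 0.0299]
ee_rot: [-3.078, 0.334, -0.007]
contact_force: [-4.9, -10.7, 4.4]
finger_gap: 0.402
```

Firm at about 11.5 N along the way. I back off, open and lift clear.

Request:
{"fn": "send_rows", "kwargs": {"deltas": "0 0 0 -0.4 -2 0 -0.2;0 0 0 -0.4 -2 0 -0.2;0 0 0 -0.8 -3.5 0 -0.2;0 0 0 -0.8 -3.5 0 -0.2;-0.049 0.011 0 0 0 0 0.5;0 0 0 0 0 0 0.5;0 0 0 0 0 10 0.5;0 0 0 0 0 25 0.5;0 0 0 0 0 30 0.5;0 0 0 0 0 40 0.5"}}

```text
time: 19.25
tool_pos: [0.5705, 0.0752, 0.1358]
ee_rot: [-3.123, 0.334, 0.003]
contact_force: [1.0, -0.0, 0.8]
finger_gap: 0.751
```

Request:
{"fn": "send_rows", "kwargs": {"deltas": "0 0 0 0 -20 20 0.5;0 0 0 0 -30 10 0.5;0 0 0 0 -30 0 0.5;0 0 0 0 0 0 0.5;0 0 0 0 0 0 0.5"}}

```text
time: 19.75
tool_pos: [0.5714, -0.0052, 0.1658]
ee_rot: [-3.122, 0.337, -0.001]
contact_force: [0.9, 1.0, -0.4]
finger_gap: 0.75
```

```bash
python3 - <<'E'
from h import *
s=manip.sense(); print(s['time'],s['tool_pos'],s['ee_rot'],s['contact_force'],s['finger_gap'])
p=manip.read_camera('wrist'); save(p,'w6'); q=manip.read_camera('side')
for n,c in (('wrist',p),('side',q)):
  for r in manip.spot_point(c,'rest')[:4]: print(n,np.round(r['centre']),round(r['score'],2),atz(c,r['centre'],.008,s).round(4))
  for b in ('bowl','slip','trimmer'):
    for r in manip.spot_point(c,b)[:1]: print(n,b,atz(c,r['centre'],0,s).round(3))
a=p['frame'][0:330,0:440]; b=cv2.resize(q['frame'][80:215,100:240],(340,330))
cv2.imwrite('pics/w6b.png',cv2.cvtColor(np.hstack([a,b]),cv2.COLOR_RGB2BGR))
E
```

```text
19.75 [ 0.57139984 -0.00515752  0.16575059] [-3.12245091e+00  3.36873545e-01 -1.04422479e-03] [ 0.92665831  0.96409913 -0.3994305 ] 0.7504658922492013
wrist [474. 117.] 0.97 [ 0.5936 -0.2818  0.008 ]
wrist [181. 192.] 0.85 [0.5729 0.0759 0.008 ]
wrist [497. 263.] 0.65 [ 0.3609 -0.3492  0.008 ]
wrist bowl [ 0.731 -0.216 -0.   ]
side [292. 228.] 0.9 [ 0.5832 -0.2869  0.008 ]
side [166. 139.] 0.81 [0.5696 0.0716 0.008 ]
side [144. 259.] 0.69 [ 0.355  -0.1609  0.008 ]
side bowl [ 0.738 -0.206  0.   ]
side slip [ 0.772 -0.053  0.   ]
side trimmer [ 0.532 -0.427  0.   ]
```

View pics/w6b.png

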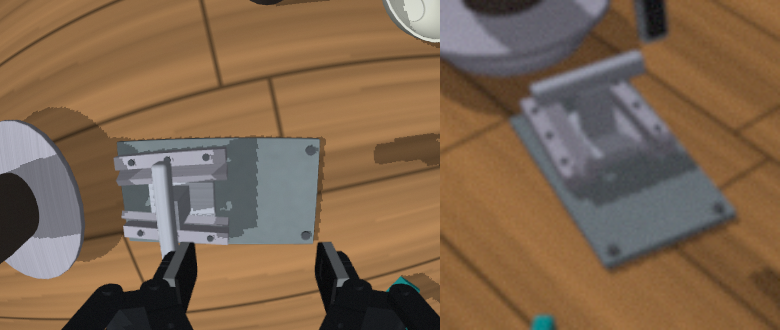

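```bash
python3 -c "
from cell import manip
print(manip.close_job(), manip.sense()['time'])"
```

```text
the job is handed in; nothing more can be done
the job is handed in; nothing more can be done
```

The aluminium tool rest is wedged in the way, and I handed the job in after about 20 s of the 64 s allowed. No verdict was reported.

**What I did:**
- I gripped the rest by its post, carried it over and set it flat on the plate in front of the wide mouth.
- I slid it in with the gripper to about 8 mm past the mouth, then opened the fingers slightly and pushed low on the post with the rear pad so the foot could align itself.
- Resistance began at about 5 N. I raised the push in small steps to about 11.5 N along the way and held it there, inside the 8–15 N range. I then backed off and lifted clear.

**Last checks:**
- **Position:** the wrist camera puts the rest's origin about 52 mm in, inside the 33–82 mm window. The side camera gives about 48 mm. The rest looked upright and square to the strips.
- **Bystanders:** the side camera shows the bowl, jar and trimming tool where they started, to within about 5 mm. The wrist view did not report the jar or the trimming tool.
- **Robot:** the gripper is well clear and touches nothing.
- **Not measured:** I could not read how hard the rest still presses on the way after release. I inferred it is tight from the push force and from the rest not moving any further.

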